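Refill the lint-sheet dispenser and snap its cap on

TASK

Slide the spare lint-sheet roll up off its wooden storage post and put it over the spindle of the grey dispenser, resting down on the dispenser's base. Then press the white snap cap onto the metal stud on top of the spindle until it clicks, and keep pressing after the click so that it is fully home and level; finish while still holding the cap pressed down firmly, without letting go. Leave the other things on the bench where they are.

Things in the scene. Friction and masses are not known exactly. Their poses are not given: they have to be found in the camera images.
- roll: the spare lint-sheet roll: a plain rigid wound paper ring on a cardboard core, 54 mm outside diameter, 34 mm bore, 40 mm high, about 80 g. Origin: centre of its underside; z along its axis, up. At the start it stands over the wooden storage post, resting on the post's base.
- post: dark wooden storage post, fixed to the bench: a base disc 80 mm across and 12 mm high with a plain upright peg 20 mm in diameter whose tip is 70 mm above the bench. Origin: centre of the base's underside, on the bench; z up.
- dispenser: grey plastic dispenser, fixed to the bench: a base disc 100 mm across and 15 mm high (the roll rests on its top); a spindle 26 mm in diameter rises from it to a flat shoulder 62 mm above the bench, with a steel stud on top. A roll in place ends 55 mm above the bench, below the shoulder. Origin: centre of the base's underside, on the bench; z up along the spindle.
- cap: white plastic snap cap, 30 g: a round flange 44 mm in diameter, 5 mm thick, at the bottom; above it a hollow round knob 30 mm in diameter to grip, closed on top; 32 mm high in all. A 15 mm hole in the underside takes the stud. Origin: centre of the underside; z up along its axis; any turn about it will do. At the start it stands on the bench, knob up.
- basket: bystander: woven-look grey plastic basket, 190 x 250 x 125 mm, open on top. Origin: centre of the underside.
- egg: bystander: white ceramic egg-shaped key holder, 72 mm across, 89 mm high. Origin: centre of the underside.
- shoehorn: bystander: chrome shoe horn lying flat, about 200 mm long along its x axis, 42 mm wide at the blade, 8 mm high. Origin: on the bench, near its middle.
- clip_a: bystander: grey plastic cycling clip, an open C band 70 mm across and 18 mm high, lying on its rim, nearer the robot. Origin: centre of the C on the bench.
- clip_b: bystander: the other cycling clip, the same, at the far side. Origin: centre of the C on the bench.
- brush: bystander: wooden shoe brush, 140 x 48 x 44 mm, long along its x axis. Origin: centre of the underside.
- tin: bystander: flat round polish tin, 80 mm across, 25 mm high. Origin: centre of the underside.
- cap_top (a point): centre of the cap's closed top, 32 mm above its underside. How it snaps: the underside meets the balls 11 to 12 mm above the shoulder; up to about 10 N forces it past them; the resistance drops 7 to 8 mm above the shoulder; within the last 4 mm the balls spring out behind the mouth and draw it down; it is home when its underside rests on the shoulder, a rigid stop.
- shoulder: the dispenser's spindle; origin: centre of its flat top, the shoulder, 62 mm above the bench, where the stud begins. Steel stud: 12 mm in diameter, tip tapered to 6 mm, 21 mm above the shoulder. Four sprung steel balls stand out of its sides to 19 mm across, centred 9 mm above the shoulder.
Mind the look-alikes: they are no part of the job. What is shaped like the roll but purple or yellow is not meant.

How it is judged (in metres and radians):
On the way, in this order (a step that is already met when the one before it is completed fails the run):
1. the roll has been slid up clear of the storage post (z of roll in the frame of post above 0.072 m), for 0.1 s.
2. the roll is over the spindle and down on the dispenser's base (horizontal distance between roll and dispenser below 0.007 m and z of roll in the frame of dispenser below 0.019 m and angle between roll's own z axis and vertical below 0.12 rad), for 0.2 s.
3. the cap has clicked past the balls of the stud and is fully home (horizontal distance between cap and dispenser below 0.004 m and z of cap in the frame of dispenser below 0.0645 m and angle between cap's own z axis and vertical below 0.12 rad), for 0.1 s.
At the end, for the whole second after the job is handed in: Roll over the spindle (axis within 7 mm, upright within 0.12 rad), within 4 mm of the base; cap home on the stud (within 2.5 mm of the shoulder, 4 mm of the axis, 0.12 rad of level); the robot still touches the cap and presses it on the shoulder with over 3 N; both at rest (all of step 2 and all of step 3 and contact force between any of the fingers, the arm and cap above 2 N and contact force between cap and shoulder above 3 N and linear speed of each of cap, roll below 0.02 m/s); the arm keeps its last pose, push and grip.
It fails at once if a bystander is pushed more than 30 mm from its place (distance of any of basket, egg, shoehorn, clip_a, clip_b, brush, tin from where it was at the start of the episode above 0.03 m).
It also fails if it takes over 51 s, if anything falls off the work surface, if the arm or the gripper's body presses on something with over 40 N, if the wrist force passes 120 N, or if a joint passes its speed limit or range.

ROBOT

A 7-joint arm with a two-finger parallel gripper is mounted at the origin on the work surface. World frame = base frame: x ahead of the robot, y to its left, z up, the work surface at z = 0. Lengths are in mm, angles in rad, forces in N, time in s.
With the tool pointing down it reaches from about 400 to 875 mm from the base axis. Payload 4.4 kg.
Tool frame: the origin (TCP) lies midway between the tips of the shut fingers; the grasp point (between the pads) lies 19 mm behind it (ctrl.grip_point_offset is the distance from the TCP to the grasp point, in mm); z points along the fingers, x is the direction in which the jaws open and shut, and the axes are right-handed (so a half turn about z gives the same grasp; the last joint's range is limited). The gripper opens to 85 mm and grips with 20 to 120 N. Pads are 22 mm wide; open, the fingers measure 114 mm over their backs; the gripper's body (76 mm by 85 mm) begins 54 mm behind the grasp point. The pads swing forward as they close: fully open they stand 13 mm farther back than shut.
Start: joints at [-1.275, 0.628, 0.038, 1.517, -0.027, 0.996, -0.02], TCP at [230.05, 607.943, 231.313] pointing down, gripper open.
Joint ranges: [-3.06, 3.06], [-0.37, 2.12], [-1.25, 1.32], [0.18, 2.47], [-1.1, 4.24], [0.23, 1.98], [-2.94, 2.94]. Speed limits (rad/s): [2.57, 2.57, 3.14, 3.14, 3.14, 3.14, 3.14].

INTERFACE

Orientations are given as [roll, pitch, yaw] about the fixed x, y, z axes, in that order (R = Rz(yaw) Ry(pitch) Rx(roll)).
In Python, from cell import ctrl, viewer gives the robot as it stands.
- The arm moves only by the tool apply_moves, never from a script. Its argument "series" is a list that holds one entry, the list of rows, each a list of 6 numbers: the shift along the tool's x, y, z normalised to -1 to 1, where 1 is 50 mm, then the turn, a rotation vector about the tool's x, y, z normalised to -1 to 1, where 1 is 6 degrees. In form: [[[tx, ty, tz, rx, ry, rz], ...]]. A call has exactly 5 rows; each row shifts and turns the commanded pose from where the row before left it, along the tool's axes as they then stand; what a row does not reach is not made up. A row lasts 1/8 s, in which the tool goes at most 62.5 mm and 10.7 degrees, less where a joint would pass 70% of its speed; a pose out of reach is approached as far as the arm can. A call with a number of a shift or a turn outside -1 to 1 is refused whole. A call with a gripper value outside its range is refused whole. "claw" is the gripper command: -1 is shut, 1 is fully open, values between are in proportion, set as the call begins (left out, the last holds). The fingers move at their own pace and stop on an object; the grip force is fixed at half the most. Time passes only in rows, so rows that do not move let the fingers close, or fill a call up. It gives the time, the measured TCP pose, the force and the opening at its end, in the units of the state.
- ctrl.read_state(): the state, without advancing time (a new reading comes with each control period).
- viewer.get_image(name): name is "scene" or "top" or "wrist"; returns the picture (400x640x3 uint8, blue, green, red); there is no depth.
- viewer.camera_info(name): a dict with "K" (3x3 intrinsics, pixels), "distortion" ([k1, k2, p1, p2, k3] as OpenCV has them; the pictures are not rectified), "R" (3x3) and "t" (3): a world point X has camera coordinates R X + t. Camera axes: x right, y down, z forward; pixel columns grow to the right and rows downward; lengths in mm; the calibration is good to about 2 mm. A picture is of the moment at which its call begins: read the wrist's pose just before it. camera_info takes no time and is no camera call; for the wrist camera it gives the pose at the moment of the call.
- ctrl.finish_job(): hands the job in, once; it reports no verdict.
Trained networks look in the newest picture that a camera, given by its name, has taken for a name from the list of things; names that differ only in an ending like _2 or _b are one class to them, and where a whole thing is asked for, a point or a joint stands for the part that bears it (a point fixed in the world has none). Each returns a list of dicts, best first, with "score" (0 to 1); they miss things now and then, are a little off and sometimes report something else, mostly with a low value. They report only what shows in the picture. A call takes as long as a camera call. They do not tell look-alikes from the thing itself.
- viewer.find_in(camera, label): "location" ([column, row] as shares, 0 to 1, of the picture: columns of its width, rows of its height, amid what is visible of it).
The state is a dict: "clock": time; "qpos": joint angles; "qd": joint speeds; "tau": joint torques, N m; "eef_pos": TCP position; "tool_rot": TCP orientation; "force": force on the tool from outside, world axes, zero at the start; "torque": the same for the moment, N m; "width": finger opening in mm.
Only numpy, scipy, OpenCV 4.12 (cv2) and the standard library are available. Lean on these libraries where they do the work, as an engineer would, in place of code of your own. Each camera call takes 0.05 s, during which the arm holds its last target. There are 200 camera calls.

## Working session

There is one attempt and no reset: what is moved stays moved. The work goes in short steps, Python scripts to look and compute and a tool call to move; the robot and the scene stay as the last step left them, time stands still between calls to the robot, and variables do not carry over. Pictures are saved under pics/ and viewed, about 8 in all and at most 12, crops included, and the job is handed in when it is done.

Besides the shell and the picture viewer there is one more tool, called after ">>>" by a JSON object that holds its "name" and its "arguments", one argument or row to a line. apply_moves: Moves the arm, as the interface text tells. Scaled input: -1 to 1 covers 50 mm each way for a shift and 6 degrees each way for a turn. Its arguments: {"type":"object","properties":{"series":{"type":"array","items":{"type":"array","items":{"type":"array","items":{"type":"number"}}}},"claw":{"type":"number"}},"required":["series"]}

```bash
mkdir -p pics
python3 - <<'E'
from cell import ctrl, viewer
import cv2, numpy as np
s=ctrl.read_state(); print({k:np.round(v,3).tolist() for k,v in s.items()})
for c in ("scene","top"):
    im=viewer.get_image(c); cv2.imwrite(f"pics/{c}0.png",im)
    i=viewer.camera_info(c); print(c,np.round(i["K"],1).tolist(),i["distortion"],np.round(i["R"],4).tolist(),np.round(i["t"],1).tolist())
    for n in ("roll","post","dispenser","cap","cap_top","shoulder"):
        print(n,[(np.round(np.array(d["location"])*[640,400],1).tolist(),round(d["score"],2)) for d in viewer.find_in(c,n)])
E
```

```text
{'clock': 0.0, 'qpos': [-1.275, 0.629, 0.038, 1.518, -0.027, 0.996, -0.02], 'qd': [0.0, -0.001, 0.001, -0.001, 0.001, 0.002, -0.001], 'tau': [-0.001, -56.34, 1.226, -19.345, 0.011, 0.01, -0.0], 'eef_pos': [229.821, 607.332, 230.366], 'tool_rot': [3.142, 0.002, 1.209], 'force': [-0.222, 0.233, 0.353], 'torque': [0.002, 0.016, 0.009], 'width': 85.203}
scene [[404.9, 0.0, 320.0], [0.0, 404.9, 197.5], [0.0, 0.0, 1.0]] [-0.0889449  0.         0.         0.         0.       ] [[-0.8738, 0.4862, 0.0044], [0.3871, 0.7011, -0.5988], [-0.2942, -0.5215, -0.8009]] [473.7, -195.7, 1270.7]
roll [([375.6, 233.2], 0.9), ([317.2, 223.3], 0.71), ([410.6, 212.3], 0.69)]
post [([378.1, 245.5], 0.95), ([233.6, 168.9], 0.64), ([289.0, 97.6], 0.35)]
dispenser [([279.1, 153.5], 0.85)]
cap [([337.7, 198.5], 0.56)]
cap_top [([281.6, 146.2], 0.71), ([338.9, 197.3], 0.68), ([376.6, 234.5], 0.28)]
shoulder [([281.1, 142.8], 0.49)]
top [[405.3, 0.0, 317.1], [0.0, 405.3, 195.9], [0.0, 0.0, 1.0]] [-0.09561439  0.          0.          0.          0.        ] [[0.0132, -0.9999, 0.0067], [-0.9889, -0.014, -0.1481], [0.1482, -0.0046, -0.9889]] [18.1, 544.7, 1129.0]
roll [([300.9, 178.9], 0.77), ([265.8, 214.0], 0.68), ([395.1, 196.8], 0.61)]
post [([266.1, 222.5], 0.87)]
dispenser [([394.8, 193.3], 0.7)]
cap [([320.2, 212.7], 0.63)]
cap_top [([319.6, 211.3], 0.6)]
shoulder []
```

View pics/top0.png

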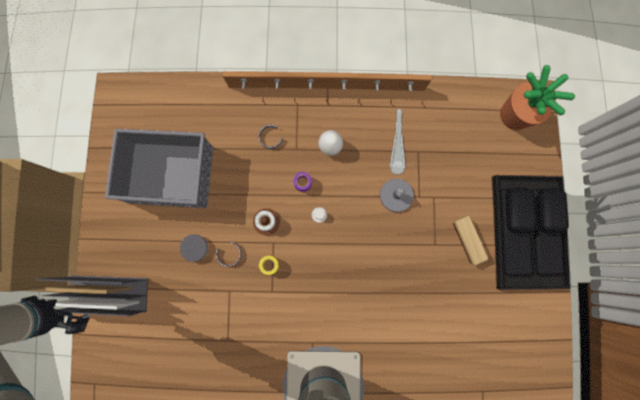

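View pics/scene0.png

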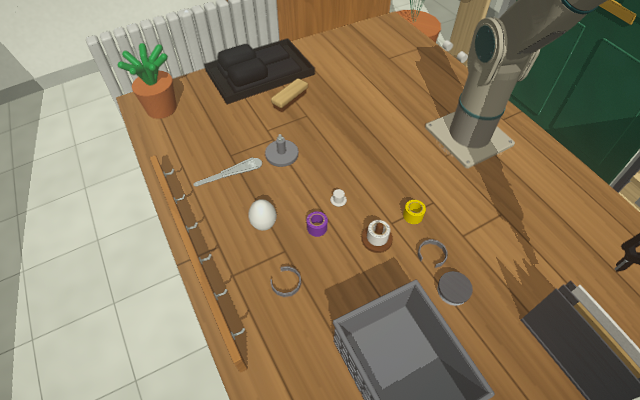

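The top view shows the white roll on the brown post at (265,221). The look-alikes are the purple ring at (303,182) and the yellow ring at (269,265). The cap is at (319,214), and the dispenser is at (397,196) with its stud at (399,193). By the description, the white roll on the post is the one I want. Next I'll get rough positions and a close crop.

```bash
cat > h.py <<'E'
from cell import ctrl, viewer
import cv2, numpy as np
from scipy.spatial.transform import Rotation as Ro
def ray(info,px):
    n=cv2.undistortPoints(np.array([[px]],float),np.array(info["K"]),np.array(info["distortion"]))[0,0]
    R=np.array(info["R"]);return -R.T@np.array(info["t"]),R.T@np.array([*n,1.])
def onplane(info,px,z):
    c,d=ray(info,px);return c+d*(z-c[2])/d[2]
def proj(info,X):
    R=np.array(info["R"]);return cv2.projectPoints(np.array(X,float).reshape(-1,3),cv2.Rodrigues(R)[0],np.array(info["t"],float),np.array(info["K"]),np.array(info["distortion"]))[0][:,0]
def tri(rays):
    A=np.zeros((3,3));b=np.zeros(3)
    for c,d in rays:
        d=d/np.linalg.norm(d);P=np.eye(3)-np.outer(d,d);A+=P;b+=P@c
    return np.linalg.solve(A,b)
def togo(target,yaw=None):
    s=ctrl.read_state();R=Ro.from_euler('xyz',s["tool_rot"])
    d=R.inv().apply(np.array(target)-s["eef_pos"]);
    print("clock",s["clock"],"pos",np.round(s["eef_pos"],1),"rot",np.round(s["tool_rot"],3),"tool shift/50:",np.round(d/50,3),"mm",np.round(d,1))
    if yaw is not None:
        print("turn/6deg:",np.round(np.degrees((R.inv()*Ro.from_euler('xyz',[np.pi,0,yaw])).as_rotvec())/6,2))
E
python3 - <<'E'
from h import *
T=viewer.camera_info("top")
for n,px,z in (("roll",(265,220),52),("cap",(319.5,212),32),("disp base",(396.5,196),15),("shoulder",(399,193),70),("yellow",(269,265),40),("purple",(303,182),40),("tin",(194,249),25),("clip_a",(229,255),18),("egg",(331,142),80)):
    print(n,np.round(onplane(T,px,z),1))
im=cv2.imread("pics/top0.png");s=cv2.imread("pics/scene0.png")
a=cv2.resize(im[165:285,180:420],None,fx=3,fy=2.5,interpolation=2) 
a=cv2.resize(im[165:285,240:420],(780,520),interpolation=2);cv2.imwrite("pics/crop1.png",a)
w=viewer.camera_info("wrist");print(np.round(w["K"],1).tolist(),w["distortion"]);R=np.array(w["R"]);print("cam",-R.T@w["t"],"fwd",R[2])
st=ctrl.read_state();print(Ro.from_euler('xyz',st["tool_rot"]).inv().apply(-R.T@w["t"]-st["eef_pos"]))
togo([560,143,250])
E
```

```text
roll [471.6 172.4  52. ]
cap [498.8  18.   32. ]
disp base [ 551.4 -209.8   15. ]
shoulder [ 551.7 -205.9   70. ]
yellow [345.4 158.9  40. ]
purple [584.8  67.1  40. ]
tin [386.5 379.5  25. ]
clip_a [371.4 278.1  18. ]
egg [694.4 -11.7  80. ]
[[354.1, 0.0, 326.5], [0.0, 354.1, 202.9], [0.0, 0.0, 1.0]] [-0.01396649  0.          0.          0.          0.        ]
cam [159.52848125 633.58418495 373.8080337 ] fwd [ 0.27607359 -0.10465981 -0.95542121]
[  -0.97885061  -75.04638609 -142.50108692]
clock 0.7 pos [230.1 607.9 231.3] rot [-3.142  0.     1.209] tool shift/50: [-6.361  9.463 -0.374] mm [-318.   473.2  -18.7]
```

View pics/crop1.png

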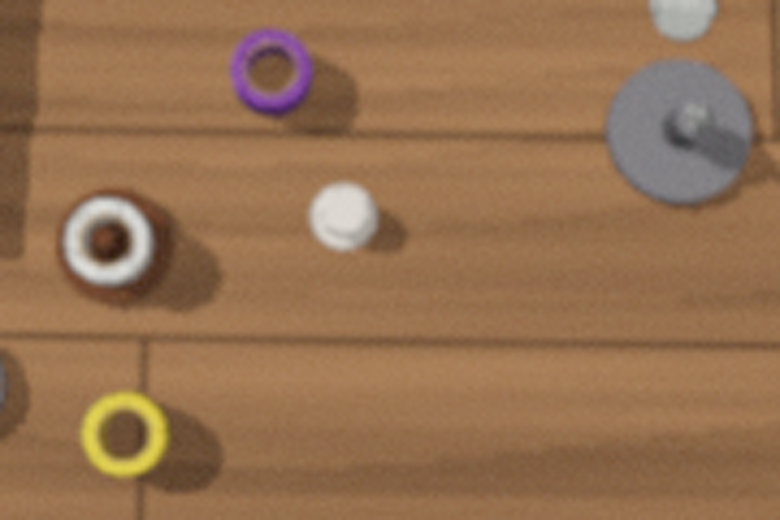

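The crop confirms it: the white ring is on the brown base at crop (108,240), the purple and yellow rings are separate, the cap is at (343,215), and the stud is at (690,122). I'll hover over the roll for a wrist view.

```bash
cat >> h.py <<'E'
def plan(target,yaw,n):
    "constant row (tool units) repeated n times that takes the tool to target/yaw, pointing down"
    s=ctrl.read_state();R=Ro.from_euler('xyz',s["tool_rot"]);p=np.array(s["eef_pos"])
    rv=(R.inv()*Ro.from_euler('xyz',[np.pi,0,yaw])).as_rotvec()/n;st=Ro.from_rotvec(rv)
    M=np.zeros((3,3));Rk=R
    for k in range(n): M+=Rk.as_matrix();Rk=Rk*st
    v=np.linalg.solve(M,np.array(target)-p)
    print("clock",round(s["clock"],2),"pos",np.round(p,1),"rot",np.round(s["tool_rot"],4),"w",round(s["width"],1),"F",np.round(s["force"],1))
    print("row x",n,":",np.round(v/50,3),np.round(np.degrees(rv)/6,3))
E
python3 -c "
from h import *
plan([471.6,172.4,150],0.35,15)"
```

```text
clock 0.7 pos [230.1 607.9 231.3] rot [-3.1416  0.      1.209 ] w 85.7 F [-0.9  0.  -0.5]
row x 15 : [-0.204  0.654  0.108] [-0.     0.     0.547]
```

>>> {"name": "apply_moves", "arguments": {
  "series": [
    [[-0.204,0.654,0.108,0,0,0.547],[-0.204,0.654,0.108,0,0,0.547],[-0.204,0.654,0.108,0,0,0.547],[-0.204,0.654,0.108,0,0,0.547],[-0.204,0.654,0.108,0,0,0.547]]
  ],
  "claw": 1
}}

```text
clock: 1.32
eef_pos: [352.4, 487.3, 204.2]
tool_rot: [3.142, -0.0, 0.921]
force: [0.4, -0.4, 0.5]
width: 85.3
```

>>> {"name": "apply_moves", "arguments": {
  "series": [
    [[-0.204,0.654,0.108,0,0,0.547],[-0.204,0.654,0.108,0,0,0.547],[-0.204,0.654,0.108,0,0,0.547],[-0.204,0.654,0.108,0,0,0.547],[-0.204,0.654,0.108,0,0,0.547]]
  ]
}}

```text
clock: 1.95
eef_pos: [434.9, 337.9, 177.3]
tool_rot: [-3.142, -0.001, 0.634]
force: [-0.3, -0.1, 0.2]
width: 85.4
```

>>> {"name": "apply_moves", "arguments": {
  "series": [
    [[-0.204,0.654,0.108,0,0,0.547],[-0.204,0.654,0.108,0,0,0.547],[-0.204,0.654,0.108,0,0,0.547],[-0.204,0.654,0.108,0,0,0.547],[-0.204,0.654,0.108,0,0,0.547]]
  ]
}}

```text
clock: 2.58
eef_pos: [471.9, 171.1, 150.3]
tool_rot: [-3.142, -0.001, 0.348]
force: [-0.3, -0.2, 0.5]
width: 85.6
```

Run:
```python
from h import *
viewer.get_image("top")
plan([471.6,172.4,150],0.35,5)
W=viewer.camera_info("wrist");im=viewer.get_image("wrist");cv2.imwrite("pics/w1.png",im)
for n in("roll","post","cap"): print(n,[((np.array(d["location"])*[640,400]).round(1).tolist(),round(d["score"],2)) for d in viewer.find_in("wrist",n)])
g=im.copy()
hsv=cv2.cvtColor(im,cv2.COLOR_BGR2HSV)
m=((hsv[...,1]<60)&(hsv[...,2]>130)).astype(np.uint8)
n,l,st,c=cv2.connectedComponentsWithStats(m)
for i in range(1,n):
    if st[i,4]>300: print(st[i].tolist(),c[i].round(1))
print("guess px",proj(W,[[471.6,172.4,52],[471.6,172.4,12],[471.6,172.4,70]]).round(1).tolist())
```

```text
clock 2.62 pos [471.8 165.1 149.9] rot [3.1379e+00 1.8000e-03 3.4010e-01] w 85.5 F [-0.8 -5.  -0.3]
row x 5 : [ 0.009 -0.028 -0.001] [ 0.007  0.004 -0.019]
roll [([162.8, 149.0], 0.85), ([342.8, 192.5], 0.68), ([412.4, 333.0], 0.67), ([326.6, 169.4], 0.64)]
post [([327.4, 167.6], 0.62)]
cap [([297.2, 335.1], 0.96), ([596.6, 250.4], 0.22)]
[202, 0, 100, 50, 507] [248.7  32.5]
[294, 147, 75, 82, 2650] [330.6 184.7]
[308, 184, 47, 32, 425] [330.9 201.6]
[564, 244, 76, 69, 338] [591.8 267.4]
[164, 265, 50, 63, 879] [186.8 296.2]
[440, 265, 50, 63, 882] [466.1 295.8]
[276, 313, 45, 55, 1853] [297.7 338.5]
guess px [[330.6, 193.2], [330.1, 179.8], [330.8, 200.7]]
```

View pics/w1.png

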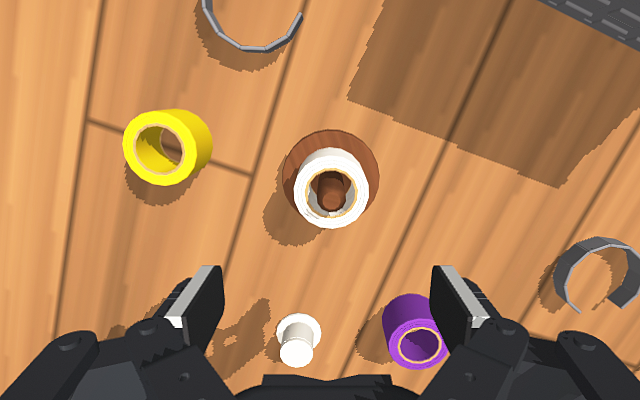

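The wrist view shows the roll's top centred near (332,189), with the yellow ring at (162,148), the purple at (415,340) and the cap at (298,340). The arm was still settling, so I'll measure again at rest by fitting the rim extents.

```bash
cat >> h.py <<'E'
from scipy.optimize import least_squares
def rimfit(info,box,z,r,x0):
    "xy of a horizontal circle (z,r) from its picture extents box=(minu,maxu,minv,maxv), None where hidden"
    a=np.linspace(0,2*np.pi,120)
    def f(p):
        q=proj(info,np.c_[p[0]+r*np.cos(a),p[1]+r*np.sin(a),0*a+z])
        e=[q[:,0].min(),q[:,0].max(),q[:,1].min(),q[:,1].max()]
        return [e[i]-b for i,b in enumerate(box) if b is not None]
    o=least_squares(f,x0,diff_step=1e-4);return o.x,np.round(o.fun,1)
def blobs(im,m,amin=300):
    n,l,st,c=cv2.connectedComponentsWithStats(m.astype(np.uint8))
    return [(st[i].tolist(),c[i].round(1).tolist()) for i in range(1,n) if st[i,4]>amin]
E
cat > look.py <<'E'
from h import *
import sys
plan([471.6,172.4,150],0.35,5)
im=viewer.get_image("wrist");W=viewer.camera_info("wrist");cv2.imwrite(sys.argv[1],im)
hsv=cv2.cvtColor(im,cv2.COLOR_BGR2HSV)
for b in blobs(im,(hsv[...,1]<60)&(hsv[...,2]>130)):
    print(b)
    x,y,w,h,_=b[0]
    if 60<w<90 and 200<x<400: print("roll",rimfit(W,(x-.5,x+w-.5,None,y+h-.5),52,27,(471,172)))
    if 35<w<55 and 250<x<350: print("cap flange",rimfit(W,(x-.5,x+w-.5,y-.5,None),5,22,(499,18)), "knob",rimfit(W,(None,None,None,y+h-.5),32,15,(499,18)))
E
python3 look.py pics/w2.png
```

```text
clock 2.83 pos [471.6 172.9 150.5] rot [-3.1409e+00 -7.0000e-04  3.5060e-01] w 85.0 F [ 0.8  0.7 -0. ]
row x 5 : [-0.001  0.002  0.002] [-0.001 -0.001  0.001]
([201, 0, 99, 61, 546], [243.6, 40.6])
([290, 157, 75, 81, 2652], [327.3, 194.0])
roll (array([471.31952462, 173.79575871]), array([-0.4,  0.4,  0. ]))
([304, 194, 47, 32, 422], [327.2, 211.0])
cap flange (array([481.27092101, 146.95559856]), array([-2. ,  2. ,  0.1])) knob (array([448.9350735, 154.8112265]), array([-0.]))
([558, 255, 81, 68, 470], [598.4, 282.2])
([164, 265, 50, 63, 883], [186.8, 296.2])
([440, 265, 50, 63, 883], [466.1, 295.8])
([272, 320, 45, 55, 1840], [293.5, 345.3])
cap flange (array([493.91899873,  19.56016784]), array([-0.2,  0.2,  0. ])) knob (array([498.70451533,  18.80729229]), array([-0.]))
```

>>> {"name": "apply_moves", "arguments": {
  "series": [
    [[0,-0.02,0.7,0,0,0],[0,0,0.8,0,0,0],[0,0,0.6,0,0,0],[0,0,0.4,0,0,0],[0,0,0.15,0,0,0]]
  ],
  "claw": 1
}}

```text
clock: 3.5
eef_pos: [470.4, 174.2, 16.8]
tool_rot: [-3.141, 0.001, 0.352]
force: [-0.8, 0.3, -0.4]
width: 85.8
```

>>> {"name": "apply_moves", "arguments": {
  "series": [
    [[0,0,0,0,0,0],[0,0,0,0,0,0],[0,0,0,0,0,0],[0,0,0,0,0,0],[0,0,0,0,0,0]]
  ],
  "claw": -1
}}

```text
clock: 4.12
eef_pos: [471.7, 173.6, 19.0]
tool_rot: [-3.141, -0.002, 0.35]
force: [-1.3, 0.9, 7.3]
width: 52.3
```

>>> {"name": "apply_moves", "arguments": {
  "series": [
    [[0,0,0,0,0,0],[0,0,0,0,0,0],[0,0,0,0,0,0],[0,0,0,0,0,0],[0,0,0,0,0,0]]
  ]
}}

```text
clock: 4.75
eef_pos: [471.7, 173.6, 19.0]
tool_rot: [-3.141, -0.002, 0.35]
force: [-0.7, 0.5, 6.7]
width: 52.6
```

>>> {"name": "apply_moves", "arguments": {
  "series": [
    [[0,0,-0.2,0,0,0],[0,0,-0.5,0,0,0],[0,0,-0.7,0,0,0],[0,0,-0.6,0,0,0],[0,0,-0.2,0,0,0]]
  ]
}}

```text
clock: 5.38
eef_pos: [471.9, 173.3, 129.8]
tool_rot: [-3.141, -0.003, 0.35]
force: [0.6, 0.5, -1.1]
width: 52.6
```

>>> {"name": "apply_moves", "arguments": {
  "series": [
    [[0,0,0,0,0,0],[0,0,0,0,0,0],[0,0,0,0,0,0],[0,0,0,0,0,0],[0,0,0,0,0,0]]
  ]
}}

```text
clock: 6.0
eef_pos: [470.9, 172.9, 127.4]
tool_rot: [3.142, 0.001, 0.35]
force: [-0.7, 0.1, -0.6]
width: 52.4
```

Run:
```python
from h import *
plan([470,-150,190],-0.3,15)
im=viewer.get_image("wrist");cv2.imwrite("pics/w3.png",im)
```

```text
clock 6.0 pos [470.9 172.9 127.4] rot [3.1415e+00 7.0000e-04 3.4960e-01] w 52.4 F [-0.7  0.1 -0.6]
row x 15 : [-0.022  0.438 -0.083] [0.    0.    0.414]
```

View pics/w3.png

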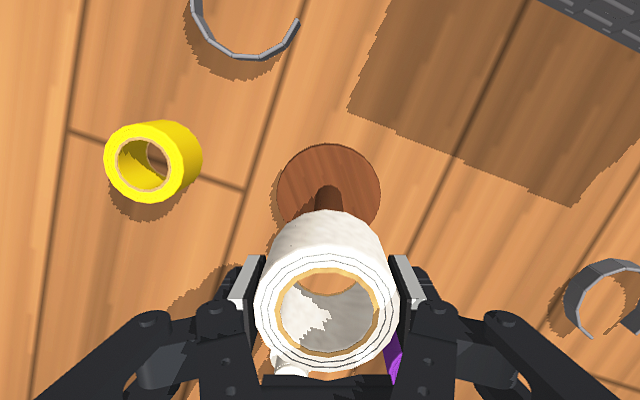

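The roll is held upright and clear of the post, with the ring centred at (326,312). Next I'll work out its offset in the grip and plan the move to the dispenser.

Run:
```python
from h import *
W=viewer.camera_info("wrist");s=ctrl.read_state();p=np.array(s["eef_pos"])
im=cv2.imread("pics/w3.png");hsv=cv2.cvtColor(im,cv2.COLOR_BGR2HSV)
m=(hsv[...,1]<50)&(hsv[...,2]>120)
col=np.where(m[340:380,326])[0]+340;row=[np.where(m[r,240:420])[0]+240 for r in (295,300,305,310)]
print(col.max(),[(r.min(),r.max()) for r in row])
for dz in (33,):
    x,f=rimfit(W,(253,400,None,col.max()+.5),p[2]+dz,27,p[:2])
    print(dz,x-p[:2],f,"tool",Ro.from_euler('xyz',s["tool_rot"]).inv().apply([*(x-p[:2]),0]))
plan([537,-246,190],-0.36,15)
```

```text
371 [(np.int64(240), np.int64(419)), (np.int64(240), np.int64(419)), (np.int64(240), np.int64(417)), (np.int64(254), np.int64(399))]
33 [-0.53354098  0.02315639] [-2.1  2.1  0.4] tool [-4.93328732e-01 -2.04521162e-01  2.26944242e-04]
clock 6.05 pos [470.9 172.9 127.5] rot [3.1415e+00 5.0000e-04 3.4960e-01] w 52.6 F [ 0.2  0.  -0.1]
row x 15 : [ 0.079  0.572 -0.083] [0.    0.    0.452]
```

>>> {"name": "apply_moves", "arguments": {
  "series": [
    [[0.079,0.572,-0.083,0,0,0.452],[0.079,0.572,-0.083,0,0,0.452],[0.079,0.572,-0.083,0,0,0.452],[0.079,0.572,-0.083,0,0,0.452],[0.079,0.572,-0.083,0,0,0.452]]
  ]
}}

```text
clock: 6.68
eef_pos: [526.4, 39.1, 148.6]
tool_rot: [-3.142, -0.0, 0.112]
force: [0.6, -0.7, -1.0]
width: 52.6
```

>>> {"name": "apply_moves", "arguments": {
  "series": [
    [[0.079,0.572,-0.083,0,0,0.452],[0.079,0.572,-0.083,0,0,0.452],[0.079,0.572,-0.083,0,0,0.452],[0.079,0.572,-0.083,0,0,0.452],[0.079,0.572,-0.083,0,0,0.452]]
  ]
}}

```text
clock: 7.3
eef_pos: [548.5, -103.2, 169.3]
tool_rot: [-3.141, 0.0, -0.125]
force: [0.5, -0.4, -1.5]
width: 52.6
```

>>> {"name": "apply_moves", "arguments": {
  "series": [
    [[0.079,0.572,-0.083,0,0,0.452],[0.079,0.572,-0.083,0,0,0.452],[0.079,0.572,-0.083,0,0,0.452],[0.079,0.572,-0.083,0,0,0.452],[0.079,0.572,-0.083,0,0,0.452]]
  ]
}}

```text
clock: 7.92
eef_pos: [536.6, -246.7, 190.0]
tool_rot: [-3.141, 0.0, -0.362]
force: [0.2, -0.3, -1.1]
width: 52.9
```

>>> {"name": "apply_moves", "arguments": {
  "series": [
    [[0,0,0,0,0,0],[0,0,0,0,0,0],[0,0,0,0,0,0],[0,0,0,0,0,0],[0,0,0,0,0,0]]
  ]
}}

```text
clock: 8.55
eef_pos: [536.9, -245.4, 190.0]
tool_rot: [-3.141, 0.0, -0.359]
force: [0.2, 0.1, -2.1]
width: 52.5
```

Run:
```python
from h import *
plan([537,-246,190],-0.36,5)
im=viewer.get_image("wrist");cv2.imwrite("pics/w4.png",im)
W=viewer.camera_info("wrist")
for n in("dispenser","shoulder"): print(n,[((np.array(d["location"])*[640,400]).round(1).tolist(),round(d["score"],2)) for d in viewer.find_in("wrist",n)])
print(proj(W,[[551.5,-208,z] for z in (0,15,62,83)]).round(1).tolist())
```

```text
clock 8.55 pos [ 536.9 -245.4  190. ] rot [-3.1414e+00  2.0000e-04 -3.5940e-01] w 52.5 F [ 0.2  0.1 -2.1]
row x 5 : [ 0.001  0.002 -0.   ] [-0.     0.     0.001]
dispenser [([332.4, 131.9], 0.59)]
shoulder [([331.7, 136.2], 0.95), ([322.5, 296.6], 0.2)]
[[326.7, 132.1], [326.7, 133.9], [326.7, 140.6], [326.8, 144.4]]
```

View pics/w4.png

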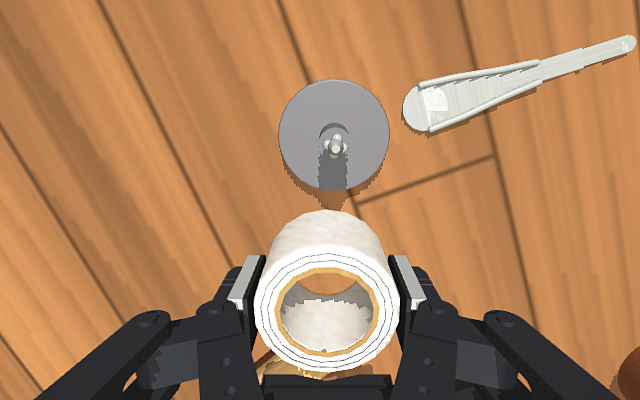

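The dispenser shows with its base at u 278–389, v 80–190 and the stud near (335,147). The roll is still held well.

Run:
```python
from h import *
im=cv2.imread("pics/w4.png");W=viewer.camera_info("wrist")
hsv=cv2.cvtColor(im,cv2.COLOR_BGR2HSV);m=(hsv[...,1]<60);m[200:]=0;m[:,395:]=0
for b in blobs(im,m): 
    print(b);x,y,w,h,_=b[0]
    if 90<w<130: X,f=rimfit(W,(x-.5,x+w-.5,y-.5,y+h-.5),15,50,(551,-208));print(X,f);X0=X
print("stud expected",proj(W,[[*X0,z] for z in (62,83)]).round(1))
sub=im[115:165,305:365];print()
cv2.imwrite("pics/c4.png",cv2.resize(sub,None,fx=10,fy=10,interpolation=0))
```

```text
([278, 79, 112, 112, 9756], [333.5, 134.3])
[ 556.07651679 -213.09924863] [-0.3  0.3 -0.8  1. ]
stud expected [[334.7 144.4]
 [335.4 148.5]]
```

View pics/c4.png

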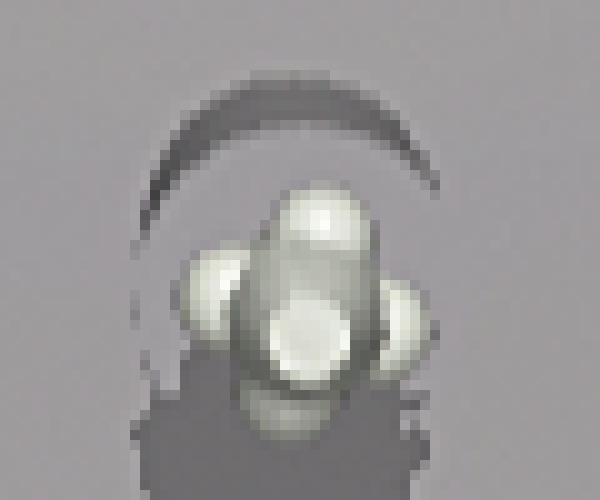

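```bash
python3 -c "
from h import *
plan([556.1,-213.1,110],-0.36,5)"
```

```text
clock 8.7 pos [ 536.8 -245.8  190. ] rot [-3.1416 -0.     -0.36  ] w 52.6 F [ 1.4 -0.1 -1.3]
row x 5 : [ 0.026 -0.15   0.32 ] [-0. -0. -0.]
```

>>> {"name": "apply_moves", "arguments": {
  "series": [
    [[0.03,-0.2,0.3,0,0,0],[0.05,-0.3,0.5,0,0,0],[0.05,-0.25,0.5,0,0,0],[0,0,0.2,0,0,0],[0,0,0.1,0,0,0]]
  ]
}}

```text
clock: 9.32
eef_pos: [555.6, -213.4, 109.3]
tool_rot: [3.141, 0.001, -0.36]
force: [-0.1, -1.1, -1.0]
width: 52.6
```

>>> {"name": "apply_moves", "arguments": {
  "series": [
    [[0,0,0,0,0,0],[0,0,0,0,0,0],[0,0,0,0,0,0],[0,0,0,0,0,0],[0,0,0,0,0,0]]
  ]
}}

```text
clock: 9.95
eef_pos: [556.2, -213.1, 110.2]
tool_rot: [-3.141, -0.0, -0.36]
force: [-0.6, 0.3, -1.0]
width: 52.7
```

Run:
```python
from h import *
plan([556.1,-213.1,17],-0.36,5)
im=viewer.get_image("wrist");W=viewer.camera_info("wrist")
z=ctrl.read_state()["eef_pos"][2]
P=proj(W,[[556.1,-213.1,83],[556.1,-213.1,62]]);print(P.round(1))
p=ctrl.read_state()["eef_pos"];a=np.linspace(0,2*np.pi,60)
for zz in(30,-10): print(proj(W,np.c_[p[0]+17*np.cos(a),p[1]+17*np.sin(a),0*a+p[2]+zz]).min(0),proj(W,np.c_[p[0]+17*np.cos(a),p[1]+17*np.sin(a),0*a+p[2]+zz]).max(0))
cv2.imwrite("pics/w5.png",cv2.resize(im[180:400,200:450],(750,600*11*0+660))[:600])
```

```text
clock 9.95 pos [ 556.2 -213.1  110.2] rot [-3.1415e+00 -3.0000e-04 -3.6020e-01] w 52.7 F [-0.6  0.3 -1. ]
row x 5 : [-0.    -0.     0.373] [-0. -0. -0.]
[[326.  243.2]
 [326.1 228.5]]
[279.54182293 264.39007792] [372.52647474 345.08571278]
[290.17965171 224.27239292] [362.005232   289.58441769]
```

View pics/w5.png

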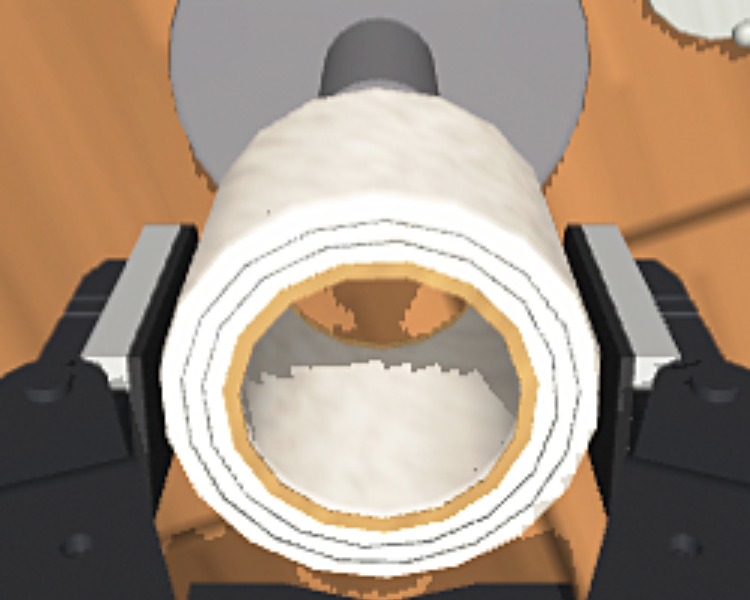

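The spindle (u≈326) lines up with the roll (u≈326.5), so I'll lower it.

>>> {"name": "apply_moves", "arguments": {
  "series": [
    [[0,0,0.2,0,0,0],[0,0,0.3,0,0,0],[0,0,0.3,0,0,0],[0,0,0.3,0,0,0],[0,0,0.2,0,0,0]]
  ]
}}

```text
clock: 10.62
eef_pos: [555.5, -212.9, 43.5]
tool_rot: [3.142, 0.002, -0.36]
force: [-0.2, -0.9, -1.4]
width: 52.3
```

>>> {"name": "apply_moves", "arguments": {
  "series": [
    [[0,0,0.15,0,0,0],[0,0,0.1,0,0,0],[0,0,0.05,0,0,0],[0,0,0,0,0,0],[0,0,0,0,0,0]]
  ]
}}

```text
clock: 11.25
eef_pos: [556.3, -213.3, 30.4]
tool_rot: [3.142, -0.001, -0.36]
force: [0.3, -0.3, 0.0]
width: 52.5
```

>>> {"name": "apply_moves", "arguments": {
  "series": [
    [[0,0,0.04,0,0,0],[0,0,0.04,0,0,0],[0,0,0.04,0,0,0],[0,0,0,0,0,0],[0,0,0,0,0,0]]
  ]
}}

```text
clock: 11.88
eef_pos: [556.1, -213.1, 24.0]
tool_rot: [3.142, 0.0, -0.36]
force: [-0.8, -0.3, -1.4]
width: 52.5
```

>>> {"name": "apply_moves", "arguments": {
  "series": [
    [[0,0,0.03,0,0,0],[0,0,0.03,0,0,0],[0,0,0,0,0,0],[0,0,0,0,0,0],[0,0,0,0,0,0]]
  ]
}}

```text
clock: 12.5
eef_pos: [556.2, -213.2, 22.0]
tool_rot: [-3.141, -0.0, -0.36]
force: [-2.2, 0.6, 7.0]
width: 52.7
```

Contact with the base at TCP z 22. I'll release and rise straight up.

>>> {"name": "apply_moves", "arguments": {
  "series": [
    [[0,0,0,0,0,0],[0,0,0,0,0,0],[0,0,0,0,0,0],[0,0,0,0,0,0],[0,0,0,0,0,0]]
  ],
  "claw": 1
}}

```text
clock: 13.12
eef_pos: [556.0, -213.2, 21.0]
tool_rot: [3.142, 0.0, -0.36]
force: [-0.4, 0.2, -0.1]
width: 85.4
```

>>> {"name": "apply_moves", "arguments": {
  "series": [
    [[0,0,-0.2,0,0,0],[0,0,-0.6,0,0,0],[0,0,-0.8,0,0,0],[0,0,-0.8,0,0,0],[0,0,-0.3,0,0,0]]
  ]
}}

```text
clock: 13.75
eef_pos: [557.3, -213.8, 159.0]
tool_rot: [-3.142, -0.005, -0.36]
force: [-0.2, -0.3, 0.0]
width: 85.2
```

>>> {"name": "apply_moves", "arguments": {
  "series": [
    [[0,0,0,0,0,0],[0,0,0,0,0,0],[0,0,0,0,0,0],[0,0,0,0,0,0],[0,0,0,0,0,0]]
  ]
}}

```text
clock: 14.38
eef_pos: [555.9, -213.1, 155.5]
tool_rot: [3.141, 0.001, -0.36]
force: [0.4, -0.2, 0.7]
width: 85.3
```

Run:
```python
from h import *
plan([497,19,160],0.03,10)
im=viewer.get_image("wrist");W=viewer.camera_info("wrist");cv2.imwrite("pics/w6.png",im)
hsv=cv2.cvtColor(im,cv2.COLOR_BGR2HSV)
for b in blobs(im,(hsv[...,1]<40)&(hsv[...,2]>185),150):
    print(b);x,y,w,h,_=b[0]
    if 60<w<110 and 200<x<400: print("roll",rimfit(W,(x-.5,x+w-.5,None,y+h-.5),55,27,(556,-213)))
print(proj(W,[[556.1,-213.1,z] for z in (55,62,83)]).round(1).tolist())
```

```text
clock 14.38 pos [ 555.9 -213.1  155.5] rot [ 3.1415e+00  8.0000e-04 -3.6030e-01] w 85.3 F [ 0.4 -0.2  0.7]
row x 10 : [-0.202 -0.437 -0.009] [-0.     0.001 -0.373]
([401, 79, 239, 101, 7540], [498.4, 131.8])
([291, 157, 73, 81, 2588], [326.9, 193.6])
roll (array([ 556.20385986, -213.954142  ]), array([-1.1,  1.1,  0.1]))
([322, 196, 12, 23, 164], [327.1, 206.7])
([441, 266, 48, 60, 215], [470.9, 306.2])
[[326.4, 201.8], [326.4, 204.7], [326.4, 214.5]]
```

View pics/w6.png

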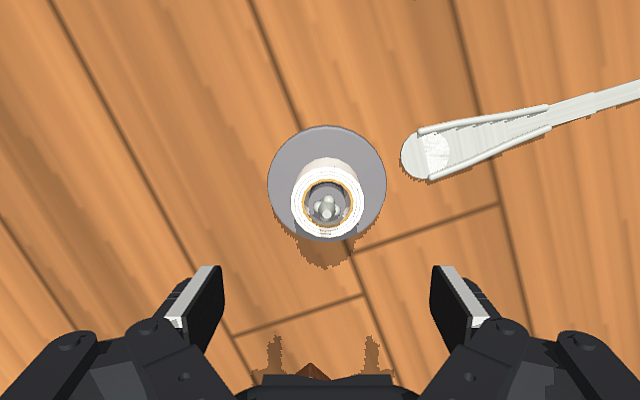

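The roll is down on the dispenser base, concentric with the spindle, with the stud at (327,213). Next I'll go to the cap.

>>> {"name": "apply_moves", "arguments": {
  "series": [
    [[-0.202,-0.437,-0.009,0,0,-0.373],[-0.202,-0.437,-0.009,0,0,-0.373],[-0.202,-0.437,-0.009,0,0,-0.373],[-0.202,-0.437,-0.009,0,0,-0.373],[-0.202,-0.437,-0.009,0,0,-0.373]]
  ]
}}

```text
clock: 15.05
eef_pos: [537.6, -92.1, 158.4]
tool_rot: [-3.141, -0.0, -0.161]
force: [0.6, 0.0, 0.5]
width: 85.2
```

>>> {"name": "apply_moves", "arguments": {
  "series": [
    [[-0.202,-0.437,-0.009,0,0,-0.373],[-0.202,-0.437,-0.009,0,0,-0.373],[-0.202,-0.437,-0.009,0,0,-0.373],[-0.202,-0.437,-0.009,0,0,-0.373],[-0.202,-0.437,-0.009,0,0,-0.373]]
  ]
}}

```text
clock: 15.68
eef_pos: [496.4, 20.6, 160.7]
tool_rot: [-3.141, -0.0, 0.034]
force: [0.5, -0.2, -0.1]
width: 85.3
```

>>> {"name": "apply_moves", "arguments": {
  "series": [
    [[0,0,0,0,0,0],[0,0,0,0,0,0],[0,0,0,0,0,0],[0,0,0,0,0,0],[0,0,0,0,0,0]]
  ]
}}

```text
clock: 16.3
eef_pos: [497.3, 18.3, 160.5]
tool_rot: [3.141, 0.0, 0.03]
force: [0.0, -0.0, -0.1]
width: 85.6
```

Run:
```python
from h import *
plan([497,19,160],0.03,5)
im=viewer.get_image("wrist");W=viewer.camera_info("wrist");cv2.imwrite("pics/w7.png",im)
print([((np.array(d["location"])*[640,400]).round(1).tolist(),round(d["score"],2)) for d in viewer.find_in("wrist","cap")])
hsv=cv2.cvtColor(im,cv2.COLOR_BGR2HSV)
for b in blobs(im,(hsv[...,1]<60)&(hsv[...,2]>130),200):
    print(b);x,y,w,h,_=b[0]
    if 40<w<75 and 250<x<350:
        f,r=rimfit(W,(x-.5,x+w-.5,y-.5,None),5,22,(498,18));print("flange",f,r,"knob bottom v resid",rimfit(W,(None,None,None,y+h-.5),32,15,f)[0])
        plan([*f,8],0.03,5)
```

```text
clock 16.3 pos [497.3  18.3 160.5] rot [3.1415 0.     0.0295] w 85.6 F [ 0.  -0.  -0.1]
row x 5 : [-0.001 -0.003  0.002] [ 0.     0.    -0.001]
[([324.5, 184.0], 0.76)]
([299, 159, 50, 52, 1957], [323.7, 184.3])
flange [494.57011395  17.96832508] [-0.4  0.4  0. ] knob bottom v resid [494.58369572  17.49354788]
clock 16.4 pos [497.3  18.5 160.5] rot [3.1415e+00 1.0000e-04 2.9900e-02] w 85.6 F [-0.2  0.4 -0.3]
row x 5 : [-0.011  0.002  0.61 ] [ 0.  0. -0.]
([527, 194, 113, 95, 8425], [586.1, 240.8])
([164, 265, 50, 63, 892], [187.0, 296.0])
([440, 265, 50, 63, 885], [466.1, 295.8])
([344, 363, 79, 32, 870], [391.0, 375.2])
```

>>> {"name": "apply_moves", "arguments": {
  "series": [
    [[-0.054,0.01,0.7,0,0,0],[0,0,0.9,0,0,0],[0,0,0.8,0,0,0],[0,0,0.4,0,0,0],[0,0,0.2,0,0,0]]
  ],
  "claw": 1
}}

```text
clock: 17.02
eef_pos: [494.1, 18.0, 9.4]
tool_rot: [3.142, 0.002, 0.03]
force: [-0.3, -0.7, 1.7]
width: 85.3
```

>>> {"name": "apply_moves", "arguments": {
  "series": [
    [[0,0,0.05,0,0,0],[0,0,0,0,0,0],[0,0,0,0,0,0],[0,0,0,0,0,0],[0,0,0,0,0,0]]
  ],
  "claw": -1
}}

```text
clock: 17.65
eef_pos: [495.2, 18.2, 9.1]
tool_rot: [-3.141, -0.002, 0.03]
force: [0.2, -0.1, 6.5]
width: 28.0
```

>>> {"name": "apply_moves", "arguments": {
  "series": [
    [[0,0,0,0,0,0],[0,0,0,0,0,0],[0,0,0,0,0,0],[0,0,0,0,0,0],[0,0,0,0,0,0]]
  ]
}}

```text
clock: 18.27
eef_pos: [495.1, 18.2, 9.1]
tool_rot: [-3.141, -0.002, 0.03]
force: [-0.4, 0.5, 5.3]
width: 27.7
```

>>> {"name": "apply_moves", "arguments": {
  "series": [
    [[0,0,-0.2,0,0,0],[0,0,-0.7,0,0,0],[0,0,-0.9,0,0,0],[0,0,-0.7,0,0,0],[0,0,-0.3,0,0,0]]
  ]
}}

```text
clock: 18.9
eef_pos: [495.5, 18.3, 150.4]
tool_rot: [-3.141, -0.004, 0.031]
force: [0.4, 0.2, -0.6]
width: 28.1
```

>>> {"name": "apply_moves", "arguments": {
  "series": [
    [[0,0,0,0,0,0],[0,0,0,0,0,0],[0,0,0,0,0,0],[0,0,0,0,0,0],[0,0,0,0,0,0]]
  ]
}}

```text
clock: 19.52
eef_pos: [494.4, 18.1, 147.6]
tool_rot: [3.141, 0.001, 0.03]
force: [-1.1, 0.5, -0.2]
width: 27.7
```

Run:
```python
from h import *
plan([556.1,-213.1,150],-0.36,10)
im=viewer.get_image("wrist");W=viewer.camera_info("wrist");cv2.imwrite("pics/w8.png",im)
s=ctrl.read_state();p=np.array(s["eef_pos"]);R=Ro.from_euler('xyz',s["tool_rot"])
a=np.linspace(0,2*np.pi,60)
for z,r in((23,15),(-9,22),(-4,22)):
    q=proj(W,np.c_[p[0]+r*np.cos(a),p[1]+r*np.sin(a),0*a+p[2]+z]);print(z,q.min(0).round(1),q.max(0).round(1))
# wrist-view refit of dispenser from w6 is at TCP (555.9,-213.1,155.5)
cv2.imwrite("pics/w8c.png",cv2.resize(im[150:400,170:480],(775,600)[:1]+(625,))[:600])
```

```text
clock 19.52 pos [494.4  18.1 147.6] rot [3.1415e+00 8.0000e-04 3.0200e-02] w 27.7 F [-1.1  0.5 -0.2]
row x 10 : [ 0.19   0.442 -0.005] [0.    0.001 0.373]
23 [288.  260.4] [366.  328.8]
-9 [280.2 214.5] [373.6 299.5]
-4 [278.8 218.3] [375.  305.3]
```

View pics/w8c.png

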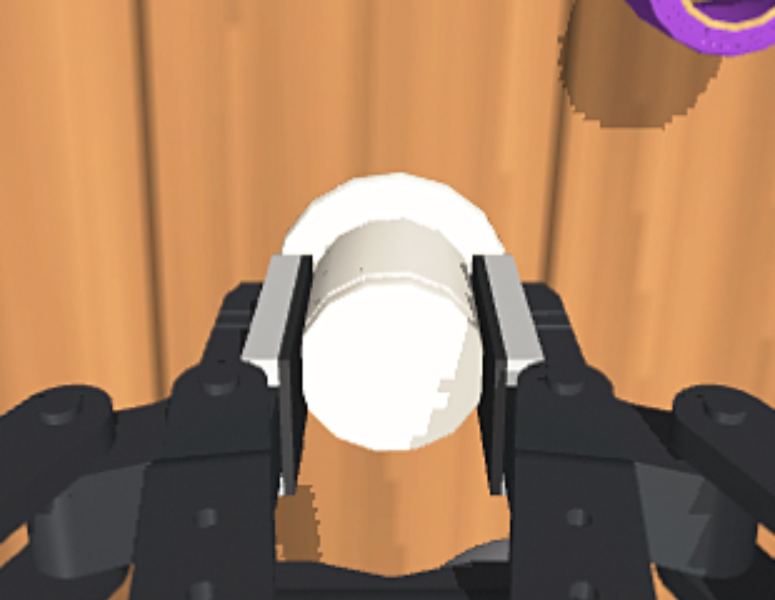

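The cap is held upright, with its knob top at about (326,295). Its apparent size suggests it might sit a little low in the grip. I'll fit that, and refit the stud position from the earlier hover picture.

Run:
```python
from h import *
s=ctrl.read_state();p=np.array(s["eef_pos"]);Rt=Ro.from_euler('xyz',s["tool_rot"]).as_matrix()
W=viewer.camera_info("wrist");Rc=np.array(W["R"]);c=-Rc.T@W["t"];Rct=Rc@Rt;ct=Rt.T@(c-p)
def cam(pos,rot):
    R=Ro.from_euler('xyz',rot).as_matrix();Rn=Rct@R.T;return dict(W,R=Rn,t=-Rn@(np.array(pos)+R@ct))
a=np.linspace(0,2*np.pi,120)
def ext(I,x,y,z,r):
    q=proj(I,np.c_[x+r*np.cos(a),y+r*np.sin(a),0*a+z]);return q[:,0].min(),q[:,0].max(),q[:,1].min(),q[:,1].max()
T=cam([0,0,0],[np.pi,0,0])  # tool at origin: world x=tool x, world y=-tool y
def f(o):
    k=ext(T,o[0],-o[1],o[2]+32,15);g=ext(T,o[0],-o[1],o[2]+5,22)
    return [k[0]-290.4,k[1]-362.8,k[3]-330,g[2]-218.8]
o=least_squares(f,[0,0,-9],diff_step=1e-3);print("cap origin in tool x,y and up",o.x.round(1),np.round(o.fun,1))
def f(o):
    k=ext(T,o[0],-o[1],o[2]+40,27);return [k[0]-253,k[1]-400,k[3]-371.5]
o=least_squares(f,[0,0,-7],diff_step=1e-3);print("roll",o.x.round(1),np.round(o.fun,1))
C=cam([555.9,-213.1,155.5],[3.1415,.0008,-.3603])
im=cv2.imread("pics/w6.png");hsv=cv2.cvtColor(im,cv2.COLOR_BGR2HSV);m=hsv[...,1]<60;m[250:]=0;m[:,395:]=0
for b in blobs(im,m,2000):
    x,y,w,h,_=b[0];print(b[0]);print("disp",rimfit(C,(x-.5,x+w-.5,y-.5,None),15,50,(556,-213)))
print("tip pred",proj(C,[[556.1,-213.1,83]]))
g=cv2.cvtColor(im,cv2.COLOR_BGR2GRAY)[200:224,314:340];print(g[:, :])
```

```text
cap origin in tool x,y and up [ -0.2   2.  -11.8] [-1.9  1.9 -1.4  1.5]
roll [-0.2  2.4 -9.9] [-0.  0.  0.]
[267, 125, 120, 117, 8906]
disp (array([ 556.06974006, -211.94339672]), array([-0.7,  0.7,  0.1]))
tip pred [[327.13313878 214.55855466]]
[[163 163 161 142 149 139 122 149 134 158 201 223 231 238 253 243 232 227
  215 184 130 164 163 162 162 162]
 [164 124 170 171 178 172 170 153 155 165 188 206 218 223 232 230 232 227
  210 178 111 165 163 162 162 161]
 [133 160 198 210 217 216 214 164 168 177 180 183 187 193 196 196 204 211
  198 163 104 155 164 161 163 162]
 [153 202 220 226 228 232 203 161 171 181 186 179 182 185 190 183 177 181
  176 146 119 147 161 161 162 161]
 [183 213 226 234 252 231 165 160 173 181 192 185 184 189 191 188 181 171
  165 149 154 181 166 149 160 162]
 [192 220 228 237 255 199 147 162 173 181 194 192 187 190 192 188 184 178
  165 151 143 219 199 179 160 160]
 [195 219 230 238 251 148 143 167 172 182 195 198 192 191 194 189 187 180
  164 150 125 195 228 211 184 157]
 [190 215 228 239 204 129 143 166 174 183 195 201 197 193 194 191 185 176
  166 149 126 183
[... 1062 characters left out ...]
04 154 104
  108 113 111 111 110 105 166 156]
 [155 144 125 111 113 108 131 148 148 135 170 181 203 200 180 141 100 111
  113 114 112 111 110 119 152 145]
 [147 149 144 131 117 109 109 143 154 160 160 160 166 156 135 118 109 112
  112 112 110 125 136 140 144 143]
 [149 147 148 149 143 134 110 125 136 153 160 165 155 146 125 112 109 110
  116 124 136 141 146 145 142 140]
 [144 137 148 151 154 151 143 141 133 142 142 143 132 133 126 125 124 143
  143 143 150 147 144 144 144 139]
 [125 123 140 157 152 156 158 156 147 143 141 145 140 143 147 147 149 158
  155 152 149 148 145 152 139 128]
 [169 176 130 151 160 160 158 155 152 149 149 151 153 154 154 155 156 155
  156 156 156 147 143 158 132 117]]
```

Bias-corrected, the cap sits about 0.5 mm off the TCP and 9 mm below it. The stud axis comes out at about (556.0, −212.7). Now moving over the stud.

```bash
python3 -c "
from h import *
plan([556.1,-212.5,125],-0.36,10)"
```

```text
clock 19.57 pos [494.4  18.  147.7] rot [3.1415e+00 7.0000e-04 3.0200e-02] w 27.4 F [-0.3  0.3 -0.1]
row x 10 : [0.19  0.441 0.045] [0.    0.001 0.373]
```

>>> {"name": "apply_moves", "arguments": {
  "series": [
    [[0.19,0.441,0.045,0,0,0.373],[0.19,0.441,0.045,0,0,0.373],[0.19,0.441,0.045,0,0,0.373],[0.19,0.441,0.045,0,0,0.373],[0.19,0.441,0.045,0,0,0.373]]
  ]
}}

```text
clock: 20.2
eef_pos: [536.9, -94.8, 136.6]
tool_rot: [-3.141, 0.0, -0.166]
force: [0.4, 0.8, -0.4]
width: 27.7
```

>>> {"name": "apply_moves", "arguments": {
  "series": [
    [[0.19,0.441,0.045,0,0,0.373],[0.19,0.441,0.045,0,0,0.373],[0.19,0.441,0.045,0,0,0.373],[0.19,0.441,0.045,0,0,0.373],[0.19,0.441,0.045,0,0,0.373]]
  ]
}}

```text
clock: 20.82
eef_pos: [556.3, -213.7, 125.3]
tool_rot: [-3.142, 0.0, -0.363]
force: [0.3, -0.4, -1.0]
width: 27.6
```

>>> {"name": "apply_moves", "arguments": {
  "series": [
    [[0,0,0,0,0,0],[0,0,0,0,0,0],[0,0,0.1,0,0,0],[0,0,0.1,0,0,0],[0,0,0,0,0,0]]
  ]
}}

```text
clock: 21.45
eef_pos: [555.9, -211.6, 114.9]
tool_rot: [-3.141, 0.001, -0.359]
force: [-0.3, 1.4, -0.1]
width: 27.9
```

Run:
```python
from h import *
plan([556.1,-212.5,95],-0.36,5)
for c in ("scene","wrist"): cv2.imwrite(f"pics/{c}9.png",viewer.get_image(c))
S=cv2.resize(cv2.imread("pics/scene9.png")[120:180,245:325],(400,300),interpolation=2);Wr=cv2.resize(cv2.imread("pics/wrist9.png")[100:400,170:480],(400,387))
cv2.imwrite("pics/v9.png",np.hstack([cv2.copyMakeBorder(S,0,87,0,0,0),Wr]))
```

```text
clock 21.45 pos [ 555.9 -211.6  114.9] rot [-3.1413e+00  1.3000e-03 -3.5950e-01] w 27.9 F [-0.3  1.4 -0.1]
row x 5 : [0.002 0.003 0.08 ] [-0.001  0.003  0.001]
```

View pics/v9.png

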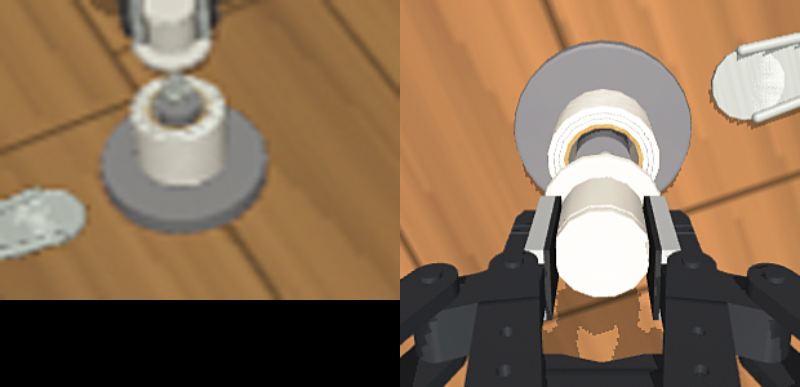

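In the scene view (left), the cap sits on the line of the stud axis. In the wrist view it is centred over the roll. I'll go down gently while watching the force.

>>> {"name": "apply_moves", "arguments": {
  "series": [
    [[0,0.005,0.1,0,0,0],[0,0,0.15,0,0,0],[0,0,0.15,0,0,0],[0,0,0.06,0,0,0],[0,0,0,0,0,0]]
  ]
}}

```text
clock: 22.18
eef_pos: [555.9, -212.5, 92.1]
tool_rot: [3.142, 0.001, -0.36]
force: [-0.3, -0.6, 0.4]
width: 27.9
```

>>> {"name": "apply_moves", "arguments": {
  "series": [
    [[0,0,0.04,0,0,0],[0,0,0.04,0,0,0],[0,0,0.04,0,0,0],[0,0,0,0,0,0],[0,0,0,0,0,0]]
  ]
}}

```text
clock: 22.8
eef_pos: [556.1, -212.6, 86.6]
tool_rot: [3.142, -0.0, -0.36]
force: [-0.2, -0.9, -0.1]
width: 27.7
```

>>> {"name": "apply_moves", "arguments": {
  "series": [
    [[0,0,0.04,0,0,0],[0,0,0.04,0,0,0],[0,0,0.04,0,0,0],[0,0,0,0,0,0],[0,0,0,0,0,0]]
  ]
}}

```text
clock: 23.42
eef_pos: [556.8, -212.2, 81.2]
tool_rot: [-3.141, -0.001, -0.36]
force: [0.8, 2.0, 5.0]
width: 27.9
```

>>> {"name": "apply_moves", "arguments": {
  "series": [
    [[0,0,0.04,0,0,0],[0,0,0.04,0,0,0],[0,0,0.04,0,0,0],[0,0,0,0,0,0],[0,0,0,0,0,0]]
  ]
}}

```text
clock: 24.05
eef_pos: [555.8, -212.0, 73.3]
tool_rot: [-3.141, 0.002, -0.36]
force: [3.2, 1.4, -10.4]
width: 27.6
```

It has passed the balls and is now being drawn down. I'll press on.

>>> {"name": "apply_moves", "arguments": {
  "series": [
    [[0,0,0.03,0,0,0],[0,0,0.03,0,0,0],[0,0,0.02,0,0,0],[0,0,0,0,0,0],[0,0,0,0,0,0]]
  ]
}}

```text
clock: 24.68
eef_pos: [556.0, -213.1, 71.2]
tool_rot: [3.141, -0.0, -0.361]
force: [-1.4, 1.1, 5.2]
width: 27.4
```

>>> {"name": "apply_moves", "arguments": {
  "series": [
    [[0,0,0.02,0,0,0],[0,0,0.02,0,0,0],[0,0,0,0,0,0],[0,0,0,0,0,0],[0,0,0,0,0,0]]
  ]
}}

```text
clock: 25.3
eef_pos: [556.0, -213.1, 71.0]
tool_rot: [-3.141, -0.001, -0.361]
force: [-5.6, 3.2, 20.9]
width: 28.1
```

Run:
```python
from h import *
plan([556.1,-212.5,71],-0.36,5)
for c in ("scene","wrist"): cv2.imwrite(f"pics/{c}10.png",viewer.get_image(c))
plan([556.1,-212.5,71],-0.36,5)
S=cv2.resize(cv2.imread("pics/scene10.png")[120:180,245:325],(400,300),interpolation=2);Wr=cv2.resize(cv2.imread("pics/wrist10.png")[100:400,170:480],(400,387))
cv2.imwrite("pics/v10.png",np.hstack([cv2.copyMakeBorder(S,0,87,0,0,0),Wr]))
```

```text
clock 25.3 pos [ 556.  -213.1   71. ] rot [-3.141e+00 -9.000e-04 -3.608e-01] w 28.1 F [-5.6  3.2 20.9]
row x 5 : [-0.    -0.002  0.   ] [-0.001 -0.002 -0.002]
clock 25.4 pos [ 556.  -213.1   71. ] rot [-3.141e+00 -9.000e-04 -3.607e-01] w 27.8 F [-5.5  3.6 20.3]
row x 5 : [-0.001 -0.002  0.   ] [-0.001 -0.002 -0.001]
```

View pics/v10.png

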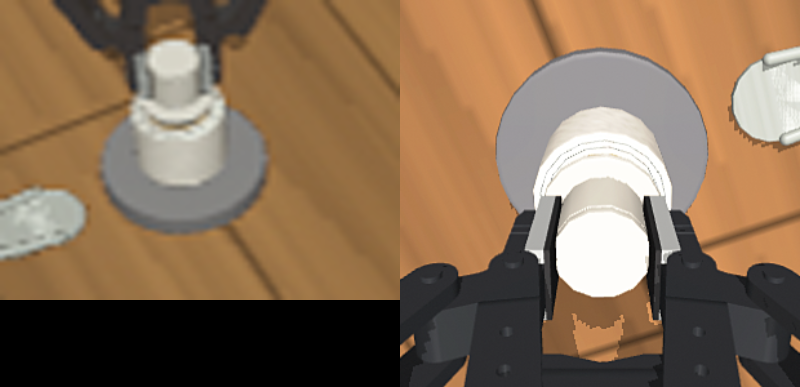

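The cap is on the shoulder: z is 71.0 (predicted 62+9), it meets a rigid stop, and it's pressed with a steady 20 N. The roll is seated on the base. Handing in.

```bash
python3 -c "
from cell import ctrl
print(ctrl.finish_job()); s=ctrl.read_state(); print(s['clock'],s['eef_pos'],s['force'])"
```

```text
the job is handed in; nothing more can be done
None
the job is handed in; nothing more can be done
```

I lifted the white roll off the post, set it over the dispenser spindle, and snapped the cap onto the stud. I handed the job in at about 25 s of the 51 s allowed, still gripping the cap and pressing it down. The hand-in gave no verdict.

**Roll:** it touched the dispenser base at a tool height of 22 mm, the same 7 mm offset as on the post. After release, the wrist picture put its axis within about 1 mm of the spindle.

**Cap:** the force peaked and then reversed to −10 N as the balls drew it down. It met a rigid stop at a tool height of 71.0 mm, which matches the predicted 62 + 9. A further 2 mm of commanded push moved it only 0.2 mm, and the force stayed at about 20 N. The last pictures show the cap level on the shoulder, the roll on the base, and the nearby shoe horn apparently in place. I didn't measure the other bystanders afterwards, but the arm never came near them.

**Checks that disagreed:**
- **Dispenser position:** the first rough position from the top camera was about 6 mm off the wrist camera's. I used the wrist measurement, and the fit confirmed it.
- **Depth of held parts:** close-range wrist fits put the held roll and cap about 3 mm too low. The roll's contact height showed this was camera bias, so I corrected the cap for it.

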